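# Pry the yellow cover of a terminal box loose in a noodle kitchen

## Robot

A 6-joint arm with a two-finger parallel gripper is mounted at the origin on the work surface. World frame = base frame: x ahead of the robot, y to its left, z up, the work surface at z = 0. Lengths are in m, angles in rad, forces in N, time in s.
With the tool pointing down it reaches from about 0.35 to 0.775 m from the base axis. Payload 7.3 kg.
Tool frame: the origin (TCP) lies on the centre line of the jaws, within the pads' length; the fingertips stand 17 mm ahead of it and the grasp point (between the pads) lies 2 mm behind it (robot.tcp_to_tips is the distance from the TCP to the fingertips, in m); z points along the fingers, y is the line along which they close (so a half turn about z gives the same grasp; the last joint's range is limited). The gripper opens to 92 mm and grips with 3 to 60 N. Pads are 19 mm wide; open, the fingers measure 130 mm over their backs; the gripper's body (75 mm by 190 mm) begins 47 mm behind the grasp point.
Start: joints at [-1.466, 0.342, 1.524, -0, 1.275, -0.146], TCP at [0.13, -0.509, 0.205] pointing down, gripper open.
Joint ranges: [-2.53, 2.53], [-0.77, 2.02], [0.04, 2.7], [-1, 4.14], [0.28, 2.66], [-3.11, 3.11]. Speed limits (rad/s): [2.57, 2.57, 3.14, 3.14, 3.14, 3.14].

## Interface

Orientations are given as [roll, pitch, yaw] about the fixed x, y, z axes, in that order (R = Rz(yaw) Ry(pitch) Rx(roll)).
In Python, from cell import robot gives the robot as it stands. The module is installed in compiled form; this text tells all that it offers.
- The arm moves only by the tool carry_out, never from a script. Its argument "commands" is a list of rows, each a list of 3 entries, a list of its own where there are three numbers: the shift along the tool's x, y, z in m, then the turn about the tool's z in rad, then the opening, from 0 (shut) to 1 (fully open). In form: [[[dx, dy, dz], yaw, claw], ...]. A call has 1 to 20 rows; each row shifts and turns the commanded pose from where the row before left it, along the tool's axes as they then stand; what a row does not reach is not made up. A row lasts 1/8 s, in which the tool goes at most 62.5 mm and 10.7 degrees, less where a joint would pass 70% of its speed; a pose out of reach is approached as far as the arm can. A call is refused whole if a number of a shift passes 0.0625 or a number of a turn 0.188, either way. A call with a gripper value outside its range is refused whole. The fingers move at their own pace and stop on an object; "newtons" is the grip in N (left out, the last holds). Time passes only in rows, so rows that do not move let the fingers close. It gives the time, the measured TCP pose, the force, the opening and the grip force at its end, in the units of the state.
- robot.observe(): the state, without advancing time (a new reading comes with each control period).
- robot.read_camera(name): name is "scene" or "top" or "wrist"; returns a dict with "pixels" (400x640x3 uint8, red, green, blue), "fx", "fy", "cx", "cy" (pixels), "view" (4x4, takes a point from world to camera coordinates); the wrist camera has in their place "T_tool_cam" (4x4, takes a point from camera to tool coordinates, whose origin is the TCP and whose axes are the flange's). Camera axes: x right, y up, looking along -z (the intrinsics and any distortion apply to the point x, -y, -z); pixel columns grow to the right and rows downward; lengths in m; the calibration is good to about 2 mm. The wrist camera is an equidistant fisheye: a pixel r from the principal point sees the ray r / f radians off the axis. A picture is of the moment at which its call begins: read the wrist's pose just before it. There is no depth.
- robot.hand_in(): hands the job in; it is judged then, once.
Trained networks look in a picture, given as the dict that the camera call returned (one of the last four; its "shot" number tells which), for a name from the list of things; names that differ only in an ending like _2 or _b are one class to them, and where a whole thing is asked for, a point or a joint stands for the part that bears it (a point fixed in the world has none). Each returns a list of dicts, best first, with "p" (0 to 1); they miss things now and then, are a little off and sometimes report something else, mostly with a low value. They report only what shows in the picture. A call takes as long as a camera call.
- robot.find_in(picture, name): "at" ([column, row] in pixels, amid what is visible of it).
- robot.tip_of(picture, name): "at" ([column, row] in pixels: a listed point, or the origin of a listed thing).
The state is a dict: "time": time; "qpos": joint angles; "qvel": joint speeds; "joint_efforts": joint torques, N m; "tool_pos": TCP position; "tool_rot": TCP orientation; "contact_force": force on the tool from outside, world axes, zero at the start; "torque": the same for the moment, N m; "opening": finger opening in m; "grip_force": force on a finger pad.
Only numpy, scipy, OpenCV 4.12 (cv2) and the standard library are available. Lean on these libraries where they do the work, as an engineer would, in place of code of your own. Each camera call takes 0.05 s, during which the arm holds its last target. There are 200 camera calls.

## Task

Pick up the flat pry blade with the blue handle from the wooden board, push its blade under the tab at the notch of the yellow cover on the grey terminal box and pry that edge up until the cover snaps out past its two red catches and stays ajar on top of them. Do it with the blade, not with the fingers; leave the cover resting loose on its box and lay the pry blade flat back on the board.

Things in the scene. Friction and masses are not known exactly. Their poses are not given: they have to be found in the camera images.
- pry: Loose flat pry blade, 120 g, on the board beside a spatula and a brush. Blue handle 100 long (x -50 to 50), 22 wide (y), 26 high (z 0 to 26); grip it from above across y, best at x = 20. Steel blade 26 wide, 3 thick, from the handle's +x end (x = 50) to its tip at x = 100, mid-plane at z = 12. Origin: centre of the handle's underside; x to the tip, z up.
- cover: Yellow cover: plate 110 x 80 x 6 (x 25 to 135), tab 50 wide (x 0 to 25). Origin: middle of the tab's front edge, underside; x into the plate, z up. Red spring catches hold its sides at x = 50; lifting the tab takes 3 to 8 N. It snaps free with the tab 24 up; lift it 30 to 45: they spring in under the plate and hold it ajar, tab edge 17 up, once the blade is lowered and drawn out level.
- box: Fixed grey terminal box 130 x 120 bearing the yellow cover (a like box has a white one: not that). Origin: centre of underside; front faces -x, z up. Notch: dark mouth in the front's middle, 70 wide, z = 60 to 85 (tab's underside when snapped in), x = -65 to -30; the tab overhangs to x = -80. Enter level along +x, tip some 25 past the tab's edge. A stop and lip hold the cover's rear edge.
- board: Fixed wooden cutting board, 190 (x) x 520 (y) x 14 thick. Origin: centre of its underside; its top is at z = 14.

How it is judged:
On the way, in this order (a step that is already met when the one before it is completed fails the run):
1. the pry blade is picked up off the board, the cover still snapped in (z of pry in the frame of board above 0.03 m and z of cover in the frame of box below 0.089 m), for 0.1 s.
2. the blade lifts the tab of the yellow cover at least 10 mm (z of cover in the frame of box above 0.095 m and contact force between pry and cover above 0.1 N), for 0.05 s.
At the end, for the whole second after the job is handed in: The yellow cover rests still and ajar on its box, tab edge 10 to 40 mm above its snapped-in height and within 25 mm of its old place along and across the box; the pry blade, clear of it, lies flat (within 0.2 rad) and still on the board, its handle's middle over the board (z of cover in the frame of box between 0.095 and 0.125 m and x of cover in the frame of box between -0.105 and -0.055 m and y of cover in the frame of box between -0.025 and 0.025 m and linear speed of each of cover, pry below 0.02 m/s and contact force between pry and cover below 0.05 N and z of pry in the frame of board between 0.008 and 0.022 m and x of pry in the frame of board between -0.095 and 0.095 m and y of pry in the frame of board between -0.26 and 0.26 m and angle between pry's own z axis and vertical below 0.2 rad); the robot touches nothing.
It fails at once if the fingers push on the yellow cover (more than 1 N) (contact force between the fingers and cover above 1 N).
It also fails if it takes over 53 s, if anything falls off the work surface, if the arm or the gripper's body presses on something with over 40 N, if the wrist force passes 120 N, or if a joint passes its speed limit or range.

## Working session

There is one attempt and no reset: what is moved stays moved. The work goes in short steps, Python scripts to look and compute and a tool call to move; the robot and the scene stay as the last step left them, time stands still between calls to the robot, and variables do not carry over. Pictures are saved under pics/ and viewed, at most 10 in all, crops included, and the job is handed in when it is done.

Besides the shell and the picture viewer there is one more tool, called by a JSON object that holds its "fn" and its "kwargs", one argument or row to a line. carry_out: Moves the arm, as the interface text tells. Its arguments: {"type":"object","properties":{"commands":{"type":"array"},"newtons":{"type":"number"}},"required":["commands"]}

```bash
mkdir -p pics; cat > h.py <<'E'
import numpy as np, cv2
from cell import robot
def shot(n,f=None):
    p=robot.read_camera(n)
    if f: cv2.imwrite('pics/'+f,p['pixels'][:,:,::-1])
    return p
def ray(p,uv,T=None):
    V=np.linalg.inv(p['view']); 
    d=V[:3,:3]@np.array([(uv[0]-p['cx'])/p['fx'],-(uv[1]-p['cy'])/p['fy'],-1]); return V[:3,3],d
def onz(p,uv,z):
    o,d=ray(p,uv); return o+d*(z-o[2])/d[2]
def proj(p,X):
    c=p['view']@np.r_[X,1]; return [p['cx']+p['fx']*c[0]/-c[2], p['cy']-p['fy']*c[1]/-c[2]]
E
python3 - <<'E'
from h import *
s=robot.observe(); print(s['tool_pos'],s['tool_rot'],s['opening'])
for n in('top','scene'):
    p=shot(n,n+'1.png'); print(n,{k:v for k,v in p.items() if k!='pixels'})
    for t,z in(('pry',.027),('cover',.088),('box',0),('board',0)):
        for f in(robot.find_in,robot.tip_of):
            print(t,f.__name__,[(np.round(r['at'],1),round(r['p'],2),onz(p,r['at'],z).round(3)) for r in f(p,t)[:3]])
E
```

```text
[ 0.13026862 -0.50810425  0.20422897] [-3.14002539e+00 -2.19089168e-04  2.50842943e-01] 0.09168111253691004
top {'fx': 478.37067667233975, 'fy': 478.37067667233975, 'cx': 329.0336505951281, 'cy': 202.10241286453888, 'view': array([[-0.00749898, -0.99991108, -0.01102714,  0.03701227],
       [ 0.99536922, -0.00852083,  0.09574713, -0.57194017],
       [-0.09583257, -0.01025807,  0.99534461, -0.90329373],
       [ 0.        ,  0.        ,  0.        ,  1.        ]]), 'shot': 1}
pry call [(array([433. , 253.4]), 0.69, array([ 0.471, -0.167,  0.027]))]
pry call [(array([432.5, 265.5]), 0.96, array([ 0.448, -0.165,  0.027]))]
cover call [(array([428.7, 139.7]), 0.93, array([ 0.68 , -0.152,  0.088])), (array([433.7, 255. ]), 0.6, array([ 0.469, -0.155,  0.088]))]
cover call [(array([433.8, 175.8]), 0.77, array([ 0.613, -0.16 ,  0.088]))]
box call [(array([403.6, 134.1]), 0.81, array([ 0.712, -0.12 ,  0.   ]))]
box call [(array([418.1, 147.4]), 0.94, array([ 0.684, -0.148,  0.   ]))]
board call [(array([368.2, 270.8]), 0.68, array([ 0.438, -0.044,  0.   ]))]
board call [(array([357.1, 263.4
[... 380 characters left out ...]
.        ,  1.        ]]), 'shot': 2}
pry call [(array([255.1, 170.3]), 0.78, array([ 0.487, -0.163,  0.027]))]
pry call [(array([257.6, 158.5]), 0.62, array([ 0.457, -0.166,  0.027]))]
cover call [(array([230.3, 241.2]), 0.9, array([ 0.68 , -0.147,  0.088]))]
cover call [(array([232.8, 206.5]), 0.78, array([ 0.611, -0.164,  0.088]))]
box call [(array([231.6, 272.9]), 0.82, array([ 0.709, -0.154,  0.   ]))]
box call [(array([238. , 268.2]), 0.59, array([ 0.697, -0.144,  0.   ])), (array([316.9, 171.3]), 0.39, array([ 0.449, -0.037,  0.   ]))]
board call [(array([311.3, 172.6]), 0.97, array([ 0.454, -0.049,  0.   ]))]
board call [(array([317.7, 171.4]), 0.83, array([ 0.449, -0.036,  0.   ]))]
```

```bash
python3 -c "
import cv2
a=cv2.imread('pics/top1.png');cv2.imwrite('pics/t1.png',cv2.resize(a[60:340,330:530],None,fx=2.1,fy=2.1,interpolation=2))"
```

```text
(no output)
```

View pics/top1.png

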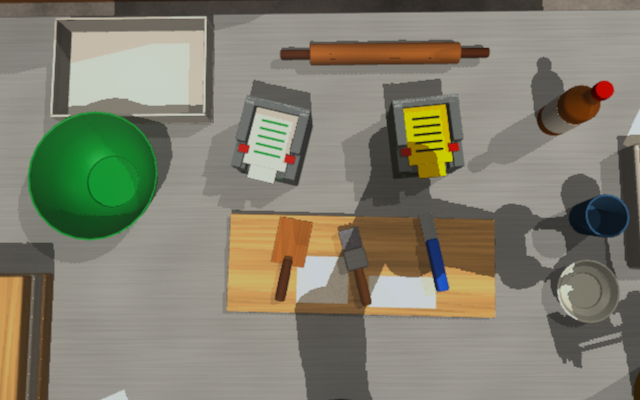

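View pics/t1.png

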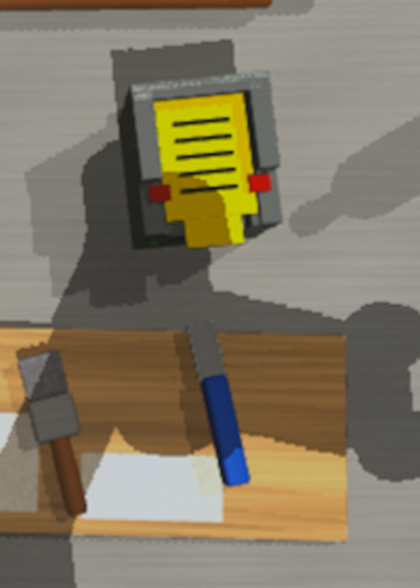

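The top view shows the pry blade on the right half of the board: handle around (437,265), tip around (426,215), blade pointing towards the yellow box. The yellow cover is at (428,140) with its tab at (434,175), and the white-covered box at (270,135) is the decoy. Next I get exact axes by colour.

```bash
cat > seg.py <<'E'
from h import *
def rect(p,mask,z):
    n,l,st,_=cv2.connectedComponentsWithStats(mask.astype(np.uint8))
    i=1+np.argmax(st[1:,4]); ys,xs=np.where(l==i)
    P=np.array([onz(p,(x,y),z)[:2] for x,y in zip(xs,ys)],np.float32)
    (c,s,a)=cv2.minAreaRect(P*1000); b=cv2.boxPoints((c,s,a))
    e=b[1]-b[0] if np.hypot(*(b[1]-b[0]))>np.hypot(*(b[2]-b[1])) else b[2]-b[1]
    e=e*np.sign(e[0]); return np.round(c,1),np.round(s,1),round(np.degrees(np.arctan2(e[1],e[0])),1),P
def masks(p):
    h=cv2.cvtColor(p['pixels'],cv2.COLOR_RGB2HSV).astype(int); H,S,V=h[...,0],h[...,1],h[...,2]
    rx=np.zeros(H.shape,bool)
    return (H>105)&(H<130)&(S>130)&(V>40), (H>22)&(H<35)&(S>180)&(V>90)
E
python3 - <<'E'
from seg import *
for n in('top','scene'):
    p=shot(n); b,y=masks(p)
    print('pos',np.linalg.inv(p['view'])[:3,3].round(3))
    for nm,m,z in(('pry',b,.038),('cover',y,.091)):
        r=rect(p,m,z); print(n,nm,r[:3], r[3].mean(0))
        if nm=='cover':
            P=r[3]*1000; a=np.radians(r[2]); u=np.array([np.cos(a),np.sin(a)]); v=np.array([-u[1],u[0]])
            c=np.array(r[0]); A=(P-c)@u; B=(P-c)@v
            for lo in range(-70,70,10):
                k=(A>=lo)&(A<lo+10)
                if k.any(): print(lo,B[k].min().round(),B[k].max().round(),end=' | ')
            print()
E
```

```text
pos [0.483 0.023 0.954]
top pry (array([ 450.8, -171.1]), array([98.1, 22.4]), np.float32(11.1)) [ 0.45079827 -0.17118157]
top cover (array([ 677.2, -150.4]), array([132.7,  80.6]), np.float32(5.2)) [ 0.680471   -0.15083046]
-70 -24.0 24.0 | -60 -25.0 25.0 | -50 -37.0 38.0 | -40 -40.0 40.0 | -30 -39.0 40.0 | -20 -35.0 32.0 | -10 -40.0 39.0 | 0 -40.0 39.0 | 10 -40.0 39.0 | 20 -40.0 38.0 | 30 -40.0 39.0 | 40 -40.0 39.0 | 50 -40.0 38.0 | 60 -39.0 37.0 | 
pos [0.977 0.089 0.827]
scene pry (array([ 474.6, -169.5]), array([51.6, 12.6]), np.float32(15.2)) [ 0.47948027 -0.16715491]
scene cover (array([ 675.1, -152.4]), array([119.2,  74.4]), np.float32(5.2)) [ 0.69334173 -0.15643437]
-60 -19.0 -8.0 | -50 -19.0 -7.0 | -40 -35.0 -7.0 | -30 -36.0 -5.0 | -20 -32.0 -4.0 | -10 -36.0 14.0 | 0 -37.0 37.0 | 10 -37.0 36.0 | 20 -37.0 37.0 | 30 -37.0 37.0 | 40 -37.0 37.0 | 50 -37.0 37.0 |
```

{"fn": "carry_out", "kwargs": {
  "commands": [
    [[0, 0, 0], 0.057, 1],
    [[0.044, -0.03, 0], 0, 1],
    [[0.044, -0.03, 0], 0, 1],
    [[0.044, -0.03, 0], 0, 1],
    [[0.044, -0.03, 0], 0, 1],
    [[0.045, -0.03, 0], 0, 1],
    [[0.045, -0.03, 0], 0, 1],
    [[0.045, -0.03, 0.02], 0, 1],
    [[0.045, -0.03, 0.03], 0, 1],
    [[0.044, -0.029, 0.03], 0, 1],
    [[0, 0, 0], 0, 1],
    [[0, 0, 0], 0, 1]
  ]
}}

```text
time: 2.5
tool_pos: [0.471, -0.1678, 0.1251]
tool_rot: [3.141, 0.0, 0.195]
contact_force: [-0.2, 0.1, 0.5]
opening: 0.0917
grip_force: 0.0
```

```bash
cat >> seg.py <<'E'
def state():
    s=robot.observe(); print(round(s['time'],2),np.round(s['tool_pos'],4),np.round(s['tool_rot'],3),'F',np.round(s['contact_force'],1),'op',round(s['opening'],4),'g',round(s['grip_force'],1)); return s
def to(x,y,z,yaw):
    "turn first, then shift in the turned axes"
    s=state(); c=np.array([x,y,z])-s['tool_pos']; a=s['tool_rot'][2]
    print('turn',round(a-yaw,4),'shift',np.round([c[0]*np.cos(yaw)+c[1]*np.sin(yaw),c[0]*np.sin(yaw)-c[1]*np.cos(yaw),-c[2]],4))
E
python3 - <<'E'
from seg import *
to(.4706,-.1672,.035,.194)
p=shot('wrist','w1.png')
E
```

```text
2.5 [ 0.471  -0.1678  0.1251] [3.141 0.    0.195] F [-0.2  0.1  0.5] op 0.0917 g 0.0
turn 0.0006 shift [-0.0003 -0.0007  0.0901]
```

View pics/w1.png

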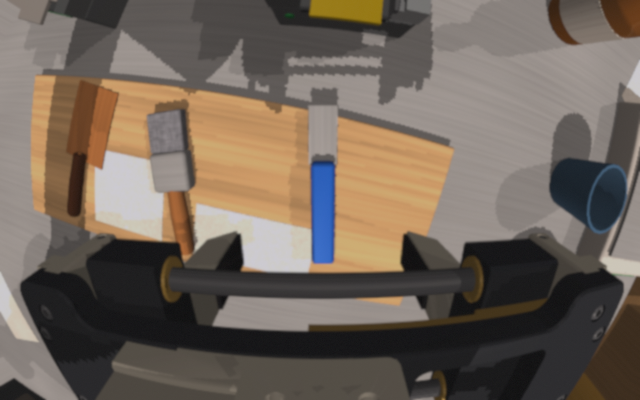

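The wrist view shows the handle at (322,212), aligned and centred between the open fingers (about 225 to 420), so I descend and grip.

{"fn": "carry_out", "kwargs": {
  "commands": [
    [[0, 0, 0.04], 0, 1],
    [[0, 0, 0.03], 0, 1],
    [[0, 0, 0.015], 0, 1],
    [[0, 0, 0.005], 0, 1],
    [[0, 0, 0], 0, 1],
    [[0, 0, 0], 0, 0],
    [[0, 0, 0], 0, 0],
    [[0, 0, 0], 0, 0],
    [[0, 0, 0], 0, 0],
    [[0, 0, 0], 0, 0],
    [[0, 0, 0], 0, 0]
  ],
  "newtons": 60
}}

```text
time: 3.92
tool_pos: [0.471, -0.1676, 0.0349]
tool_rot: [3.142, 0.0, 0.194]
contact_force: [0.8, -1.2, 0.2]
opening: 0.0366
grip_force: 0.0
```

```bash
python3 - <<'E'
from seg import *
state()
E
```

```text
3.92 [ 0.471  -0.1676  0.0349] [3.142 0.    0.194] F [ 0.8 -1.2  0.2] op 0.0366 g 0.0
```

{"fn": "carry_out", "kwargs": {
  "commands": [
    [[0, 0, 0], 0, 0],
    [[0, 0, 0], 0, 0],
    [[0, 0, 0], 0, 0],
    [[0, 0, 0], 0, 0],
    [[0, 0, 0], 0, 0]
  ]
}}

```text
time: 4.55
tool_pos: [0.471, -0.1676, 0.0349]
tool_rot: [3.141, -0.0, 0.194]
contact_force: [0.3, -0.4, 0.1]
opening: 0.0004
grip_force: 0.0
```

The fingers shut fully without holding anything, so I look before retrying.

```bash
python3 - <<'E'
from seg import *
s=state()
w=shot('wrist'); t=shot('top'); p=shot('scene')
b,y=masks(t); r=rect(t,b,.038); print(r[:3])
cv2.imwrite('pics/c2.png',np.hstack([cv2.resize(w['pixels'][:,160:480],(400,500)),cv2.resize(p['pixels'][60:260,160:320],(400,500),interpolation=2)])[:,:,::-1])
E
```

```text
4.55 [ 0.471  -0.1676  0.0349] [ 3.141 -0.     0.194] F [ 0.3 -0.4  0.1] op 0.0004 g 0.0
(array([ 559. , -527.2]), array([0., 0.]), np.float32(0.0))
```

View pics/c2.png

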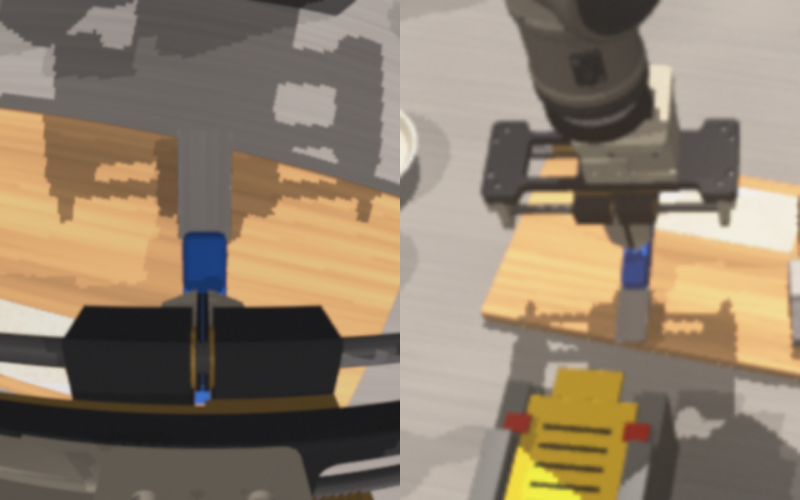

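Both views show the fingers closed above the handle instead of around it: handle at (205,262) in the wrist crop, fingers meeting at (202,345). I check the tip length and heights.

```bash
python3 - <<'E'
from seg import *
print(robot.tcp_to_tips)
w=shot('wrist'); s=robot.observe(); print({k:np.round(v,3) for k,v in w.items() if k!='pixels'})
t=shot('top');p=shot('scene')
# triangulate pry/board origins & tips in two views
for n in('pry','board','cover','box'):
    a=robot.tip_of(t,n)[:1]; b=robot.tip_of(p,n)[:1]
    if a and b:
        (o,d),(o2,d2)=ray(t,a[0]['at']),ray(p,b[0]['at']); 
        k=np.linalg.lstsq(np.c_[d,-d2],o2-o,rcond=None)[0]; print(n,a[0]['p'],b[0]['p'],(o+d*k[0]).round(3),(o2+d2*k[1]).round(3))
E
```

```text
0.017
{'fx': np.float64(309.707), 'fy': np.float64(309.707), 'cx': np.float64(321.612), 'cy': np.float64(198.242), 'T_tool_cam': array([[ 0.   ,  0.958,  0.288,  0.077],
       [ 1.   , -0.   ,  0.   , -0.002],
       [ 0.   ,  0.288, -0.958, -0.181],
       [ 0.   ,  0.   ,  0.   ,  1.   ]]), 'shot': np.int64(9)}
board 0.97 0.78 [ 0.457 -0.021  0.017] [ 0.458 -0.031  0.017]
cover 0.76 0.93 [ 0.614 -0.157  0.088] [ 0.614 -0.157  0.088]
box 0.63 0.83 [ 0.691 -0.15  -0.019] [ 0.691 -0.148 -0.019]
```

Projecting into the wrist view, the handle sits where expected. The visible fingertips, though, are about 15–20 mm *behind* the reported TCP rather than 17 mm ahead of it. I open and descend in small steps, watching the force.

{"fn": "carry_out", "kwargs": {
  "commands": [
    [[0, 0, 0], 0, 1],
    [[0, 0, 0], 0, 1],
    [[0, 0, 0], 0, 1],
    [[0, 0, 0], 0, 1],
    [[0, 0, 0], 0, 1],
    [[0, 0, 0], 0, 1],
    [[0, 0, 0.005], 0, 1],
    [[0, 0, 0.005], 0, 1],
    [[0, 0, 0.005], 0, 1],
    [[0, 0, 0], 0, 1]
  ]
}}

```text
time: 6.5
tool_pos: [0.4707, -0.1675, 0.0193]
tool_rot: [-3.141, 0.001, 0.194]
contact_force: [0.1, 0.1, 0.3]
opening: 0.0911
grip_force: 0.0
```

```bash
python3 - <<'E'
from seg import *
s=state(); w=shot('wrist'); p=shot('scene')
cv2.imwrite('pics/c3.png',np.hstack([w['pixels'][:,120:520],cv2.resize(p['pixels'][80:180,190:290],(400,400),interpolation=2)])[:,:,::-1])
T=np.array(w['T_tool_cam'])
def pt(q):
    c=np.linalg.inv(T)@np.r_[q,1]; r=np.hypot(c[0],c[1]); th=np.arctan2(r,-c[2]); return np.round([w['cx']+w['fx']*th*c[0]/r-120, w['cy']-w['fy']*th*c[1]/r])
for z in(.017,0,-.017,-.03):print(z,[pt([.0095,y,z]) for y in(-.046,.046)])
E
```

```text
6.5 [ 0.4707 -0.1675  0.0193] [-3.141e+00  1.000e-03  1.940e-01] F [0.1 0.1 0.3] op 0.0911 g 0.0
0.017 [array([137., 210.]), array([271., 210.])]
0 [array([132., 218.]), array([276., 218.])]
-0.017 [array([125., 228.]), array([283., 228.])]
-0.03 [array([120., 237.]), array([288., 237.])]
```

View pics/c3.png

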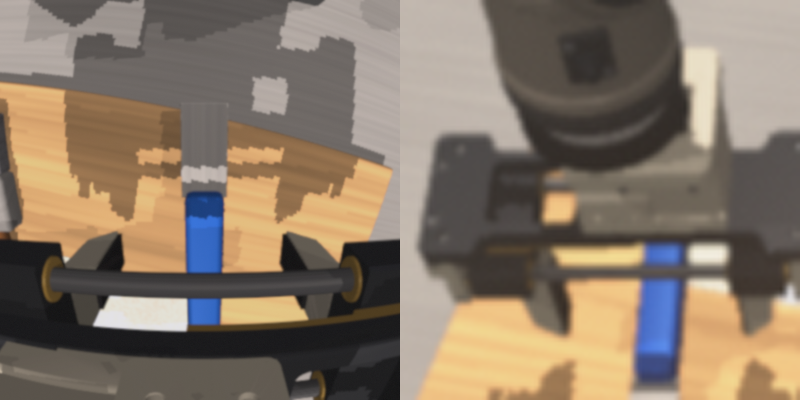

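The fingertips show at (122,234) and (283,233), which puts them 17–25 mm behind the TCP. The nominal tip would already be inside the board, yet nothing touches, so I go further down carefully.

{"fn": "carry_out", "kwargs": {
  "commands": [
    [[0, 0, 0.005], 0, 1],
    [[0, 0, 0.005], 0, 1],
    [[0, 0, 0.003], 0, 1],
    [[0, 0, 0], 0, 1]
  ]
}}

```text
time: 7.1
tool_pos: [0.4708, -0.1675, 0.0066]
tool_rot: [-3.141, 0.001, 0.194]
contact_force: [0.7, -0.3, 0.8]
opening: 0.0916
grip_force: 0.0
```

{"fn": "carry_out", "kwargs": {
  "commands": [
    [[0, 0, 0.003], 0, 1],
    [[0, 0, 0.002], 0, 1],
    [[0, 0, 0], 0, 1]
  ]
}}

```text
time: 7.48
tool_pos: [0.4709, -0.1675, 0.0018]
tool_rot: [-3.141, 0.0, 0.194]
contact_force: [0.0, -0.1, 0.2]
opening: 0.0916
grip_force: 0.0
```

```bash
python3 - <<'E'
from seg import *
s=state(); p=shot('scene')
cv2.imwrite('pics/c4.png',cv2.resize(p['pixels'][80:180,190:290],(500,500),interpolation=2)[:,:,::-1])
E
```

```text
7.47 [ 0.4709 -0.1675  0.0018] [-3.141  0.     0.194] F [ 0.  -0.1  0.2] op 0.0916 g 0.0
```

View pics/c4.png

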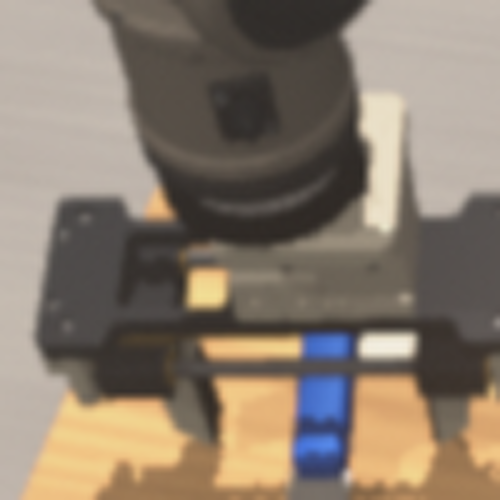

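The tips at (208,440) and (445,440) in the crop are beside the handle and just above the board, with no contact. I go slightly lower, then close.

{"fn": "carry_out", "kwargs": {
  "commands": [
    [[0, 0, 0.002], 0, 1],
    [[0, 0, 0.002], 0, 1],
    [[0, 0, 0], 0, 1],
    [[0, 0, 0], 0, 1]
  ]
}}

```text
time: 8.02
tool_pos: [0.471, -0.1676, -0.0021]
tool_rot: [3.142, 0.0, 0.194]
contact_force: [0.2, 0.0, -0.0]
opening: 0.092
grip_force: 0.0
```

{"fn": "carry_out", "kwargs": {
  "commands": [
    [[0, 0, 0], 0, 0],
    [[0, 0, 0], 0, 0],
    [[0, 0, 0], 0, 0],
    [[0, 0, 0], 0, 0],
    [[0, 0, 0], 0, 0],
    [[0, 0, 0], 0, 0],
    [[0, 0, 0], 0, 0],
    [[0, 0, 0], 0, 0],
    [[0, 0, 0], 0, 0],
    [[0, 0, 0], 0, 0]
  ],
  "newtons": 60
}}

```text
time: 9.28
tool_pos: [0.4711, -0.1676, -0.0021]
tool_rot: [3.141, -0.0, 0.194]
contact_force: [0.5, -0.4, -0.4]
opening: 0.0215
grip_force: 60.0
```

Gripped (opening 21.5 mm, 60 N). Lift, turn to the box axis, and stand off in front of the notch.

{"fn": "carry_out", "kwargs": {
  "commands": [
    [[0, 0, -0.015], 0, 0],
    [[0, 0, -0.02], 0, 0],
    [[0, 0, -0.014], 0, 0],
    [[0, 0, 0], 0.103, 0],
    [[0.015, 0.001, 0], 0, 0],
    [[0.015, 0.001, 0], 0, 0],
    [[0, 0, 0], 0, 0],
    [[0, 0, 0], 0, 0]
  ]
}}

```text
time: 10.28
tool_pos: [0.5004, -0.1667, 0.047]
tool_rot: [-3.141, 0.001, 0.091]
contact_force: [-0.5, -0.1, -1.2]
opening: 0.0212
grip_force: 60.0
```

```bash
python3 - <<'E'
from seg import *
s=state(); w=shot('wrist'); p=shot('scene')
to(.611-.055*.9959,-.1564-.055*.0909,.047,.091)
T=np.array(w['T_tool_cam']); Ti=np.linalg.inv(T)
def pt(q):
    c=Ti@np.r_[q,1]; r=np.hypot(c[0],c[1]); th=np.arctan2(r,-c[2]); return np.array([w['cx']+w['fx']*th*c[0]/r, w['cy']-w['fy']*th*c[1]/r])
# expected tip corners and the tab edge in the tool frame
im=w['pixels'].copy()
for y in(-.013,.013): cv2.circle(im,tuple(int(v) for v in pt([.08,y,-.0295])),2,(255,0,0),-1)
a=s['tool_rot'][2]
for y in(-.025,.025):
    X=np.array([.611,-.1564,.091])+np.array([-np.sin(.091),np.cos(.091),0])*y-s['tool_pos']
    q=[X[0]*np.cos(a)+X[1]*np.sin(a),X[0]*np.sin(a)-X[1]*np.cos(a),-X[2]]
    cv2.circle(im,tuple(int(v) for v in pt(q)),2,(0,255,255),-1)
cv2.imwrite('pics/c5.png',np.hstack([cv2.resize(im[0:250,200:450],(400,400),interpolation=2),cv2.resize(p['pixels'][130:270,180:320],(400,400),interpolation=2)])[:,:,::-1])
E
```

```text
10.28 [ 0.5004 -0.1667  0.047 ] [-3.141e+00  1.000e-03  9.100e-02] F [-0.5 -0.1 -1.2] op 0.0212 g 60.0
10.38 [ 0.5004 -0.1668  0.047 ] [-3.141e+00  1.000e-03  9.100e-02] F [-0.3  0.3 -0.5] op 0.0216 g 60.0
turn -0.0004 shift [ 0.0561 -0.0003 -0.    ]
```

View pics/c5.png

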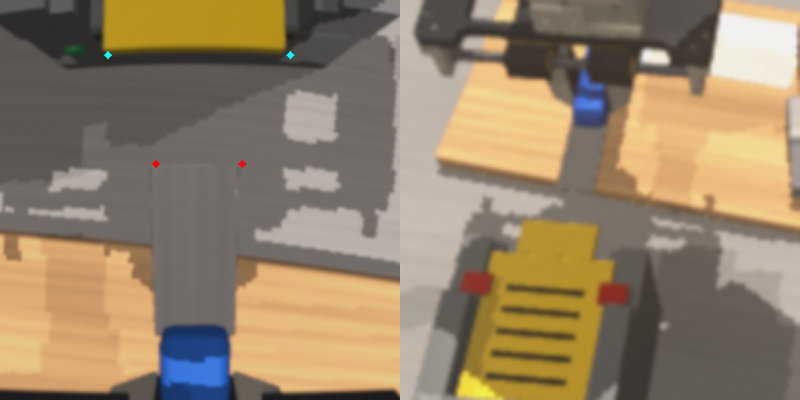

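In the wrist crop the blade tip (152–235, row 163) and the tab edge (104–285, row 50) share a centre at column ~194, and both lie on the predicted marks. Entering level.

{"fn": "carry_out", "kwargs": {
  "commands": [
    [[0.012, 0, 0], 0, 0],
    [[0.012, 0, 0], 0, 0],
    [[0.012, 0, 0], 0, 0],
    [[0.01, 0, 0], 0, 0],
    [[0.01, 0, 0], 0, 0],
    [[0, 0, 0], 0, 0],
    [[0, 0, -0.005], 0, 0],
    [[0, 0, -0.004], 0, 0],
    [[0, 0, 0], 0, 0]
  ]
}}

```text
time: 11.5
tool_pos: [0.5566, -0.1619, 0.0562]
tool_rot: [3.141, 0.0, 0.091]
contact_force: [0.6, 1.1, -2.4]
opening: 0.0216
grip_force: 60.0
```

{"fn": "carry_out", "kwargs": {
  "commands": [
    [[0, 0, -0.004], 0, 0],
    [[0, 0, -0.004], 0, 0],
    [[0, 0, -0.004], 0, 0],
    [[0, 0, 0], 0, 0],
    [[0, 0, 0], 0, 0]
  ]
}}

```text
time: 12.12
tool_pos: [0.5567, -0.1616, 0.0679]
tool_rot: [-3.141, 0.0, 0.091]
contact_force: [-0.8, 1.6, -4.8]
opening: 0.0215
grip_force: 60.0
```

Contact came at the expected height with a steady ~4 N load and about 12 mm of lift. Continuing.

{"fn": "carry_out", "kwargs": {
  "commands": [
    [[0, 0, -0.004], 0, 0],
    [[0, 0, -0.004], 0, 0],
    [[0, 0, -0.004], 0, 0],
    [[0, 0, -0.004], 0, 0],
    [[0, 0, -0.003], 0, 0],
    [[0, 0, 0], 0, 0],
    [[0, 0, 0], 0, 0]
  ]
}}

```text
time: 13.0
tool_pos: [0.5568, -0.1619, 0.0869]
tool_rot: [3.141, 0.0, 0.091]
contact_force: [-0.2, 0.2, -1.8]
opening: 0.0216
grip_force: 60.0
```

```bash
cat >> seg.py <<'E'
def coverz():
    t=shot('top');p=shot('scene')
    a=robot.tip_of(t,'cover')[:1]; b=robot.tip_of(p,'cover')[:1]
    if a and b:
        (o,d),(o2,d2)=ray(t,a[0]['at']),ray(p,b[0]['at'])
        k=np.linalg.lstsq(np.c_[d,-d2],o2-o,rcond=None)[0]; print(a[0]['p'],b[0]['p'],(o+d*k[0]).round(3),(o2+d2*k[1]).round(3))
    else: print(a,b)
    return t,p
E
python3 - <<'E'
from seg import *
s=state(); t,p=coverz(); w=shot('wrist')
cv2.imwrite('pics/c6.png',np.hstack([cv2.resize(w['pixels'][0:250,200:450],(400,400),interpolation=2),cv2.resize(p['pixels'][130:270,180:320],(400,400),interpolation=2)])[:,:,::-1])
E
```

```text
13.0 [ 0.5568 -0.1619  0.0869] [3.141 0.    0.091] F [-0.2  0.2 -1.8] op 0.0216 g 60.0
0.81 0.55 [ 0.614 -0.154  0.136] [ 0.613 -0.15   0.135]
```

View pics/c6.png

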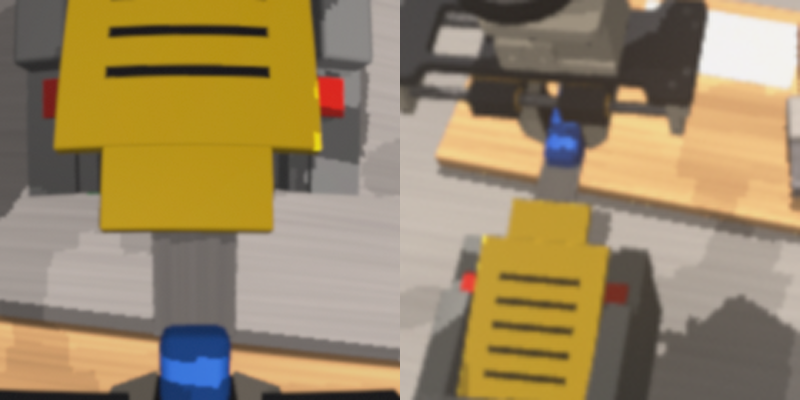

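The force fell from 5 N to 1.8 N. The cover stands tilted with its plate clear above both red catches (tab edge at row 230 in the wrist crop), so it has snapped out. Lower and draw out level.

{"fn": "carry_out", "kwargs": {
  "commands": [
    [[0, 0, 0.005], 0, 0],
    [[0, 0, 0.005], 0, 0],
    [[0, 0, 0.005], 0, 0],
    [[0, 0, 0.005], 0, 0],
    [[0, 0, 0.005], 0, 0],
    [[0, 0, 0.005], 0, 0],
    [[0, 0, 0.003], 0, 0],
    [[0, 0, 0], 0, 0],
    [[0, 0, 0], 0, 0]
  ]
}}

```text
time: 14.38
tool_pos: [0.557, -0.1619, 0.0541]
tool_rot: [3.141, -0.0, 0.091]
contact_force: [0.1, -0.4, 0.1]
opening: 0.0215
grip_force: 60.0
```

```bash
python3 - <<'E'
from seg import *
s=state(); coverz()
E
```

```text
14.38 [ 0.557  -0.1619  0.0541] [ 3.141 -0.     0.091] F [ 0.1 -0.4  0.1] op 0.0215 g 60.0
0.77 0.67 [ 0.614 -0.155  0.11 ] [ 0.614 -0.154  0.11 ]
```

The cover stays ajar (tab about 20 mm up) with no contact force. Withdraw, return over the old spot and lower.

{"fn": "carry_out", "kwargs": {
  "commands": [
    [[-0.01, 0, 0], 0, 0],
    [[-0.015, 0, 0], 0, 0],
    [[-0.015, 0, 0], 0, 0],
    [[-0.016, 0, 0], 0, 0],
    [[-0.015, -0.001, 0], 0, 0],
    [[-0.015, -0.001, 0], 0, 0],
    [[0, 0, 0], -0.103, 0],
    [[0, 0, 0.02], 0, 0],
    [[0, 0, 0.015], 0, 0],
    [[0, 0, 0.01], 0, 0],
    [[0, 0, 0.005], 0, 0],
    [[0, 0, 0.003], 0, 0],
    [[0, 0, 0.002], 0, 0],
    [[0, 0, 0], 0, 0],
    [[0, 0, 0], 0, 0]
  ]
}}

```text
time: 16.45
tool_pos: [0.4712, -0.1677, -0.0008]
tool_rot: [3.141, -0.0, 0.194]
contact_force: [-0.4, -0.8, -0.6]
opening: 0.0217
grip_force: 60.0
```

```bash
python3 - <<'E'
from seg import *
s=state(); coverz()
E
```

```text
16.45 [ 0.4712 -0.1677 -0.0008] [ 3.141 -0.     0.194] F [-0.4 -0.8 -0.6] op 0.0217 g 60.0
0.73 0.79 [ 0.611 -0.15   0.103] [ 0.612 -0.153  0.104]
```

Only about 1 mm above the board: touch down, release and retreat.

{"fn": "carry_out", "kwargs": {
  "commands": [
    [[0, 0, 0.001], 0, 0],
    [[0, 0, 0], 0, 0],
    [[0, 0, 0], 0, 1],
    [[0, 0, 0], 0, 1],
    [[0, 0, 0], 0, 1],
    [[0, 0, 0], 0, 1],
    [[0, 0, 0], 0, 1],
    [[0, 0, -0.01], 0, 1],
    [[0, 0, -0.03], 0, 1],
    [[0, 0, -0.05], 0, 1],
    [[0, 0, -0.05], 0, 1],
    [[-0.05, 0, -0.03], 0, 1],
    [[0, 0, 0], 0, 1],
    [[0, 0, 0], 0, 1],
    [[0, 0, 0], 0, 1]
  ]
}}

```text
time: 18.52
tool_pos: [0.4222, -0.1769, 0.1672]
tool_rot: [-3.141, 0.001, 0.194]
contact_force: [0.1, 0.6, 0.8]
opening: 0.092
grip_force: 0.0
```

```bash
python3 - <<'E'
from seg import *
s=state(); t,p=coverz(); b,y=masks(t); print(rect(t,b,.038)[:3])
cv2.imwrite('pics/c7.png',np.hstack([cv2.resize(t['pixels'][80:310,360:500],(365,600),interpolation=2),cv2.resize(p['pixels'][120:300,190:310],(400,600),interpolation=2)])[:,:,::-1])
E
```

```text
18.52 [ 0.4222 -0.1769  0.1672] [-3.141e+00  1.000e-03  1.940e-01] F [0.1 0.6 0.8] op 0.092 g 0.0
0.66 0.8 [ 0.615 -0.159  0.106] [ 0.614 -0.155  0.105]
(array([ 463.4, -167.5]), array([71.9, 22.6]), np.float32(12.0))
```

View pics/c7.png

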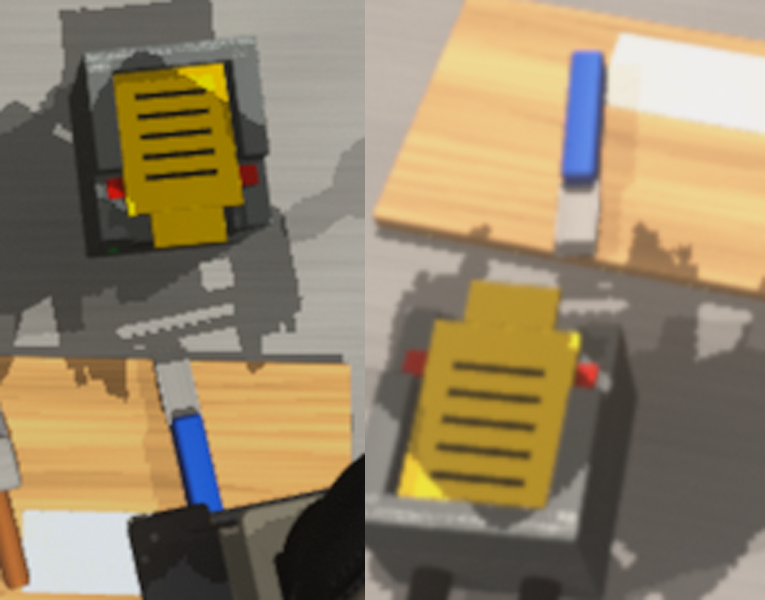

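The cover sits ajar on both red catches (tab at (190,225) in the left crop). The pry blade lies flat on the board (handle at (583,115) in the right crop) and the gripper is clear. Handing in.

```bash
python3 -c "
from cell import robot
print(robot.hand_in())"
```

```text
the job is handed in; nothing more can be done
None
```

The job is handed in at about 18.5 s (no verdict was returned): my last pictures show the yellow cover ajar on both red catches, tab about 20 mm up, and the pry blade flat on the board; the first grasp closed on air because the fingertips sit about 17–25 mm behind the reported TCP, not 17 mm ahead, so I regripped about 37 mm lower.

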